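# Find the centrifuge with the worn spindle and cap it

### The job

One of these three mini centrifuges has a worn spindle bearing: find it by taking the round nut on each rotor and rocking it gently sideways, first to the left and then to the right, each time until it clearly pushes back (about 4 N) - a sound one springs back at once, the worn one flops over freely first; never push a nut sideways with more than about 12 N. Then set the red out-of-service cap right down over the nut of the worn one, tip it gently over once more by the cap, to either side, to be sure that it is the loose one, and let go with the cap upright and fully down. Leave the other things on the bench where they are.

Things in the scene. Friction and masses are not known exactly. Their poses are not given: they have to be found in the camera images.
- nut_a (a point): Centre of the black clamp nut (ball, 26 mm across) on the rotor of one of three alike white mini centrifuges in a row, any order. Stands 26 mm above the flat rotor top. Moves only along the housing's y. Sound: rubber mount, 3 N per mm from first touch, springs back. Worn: first 5 mm of nearly free travel each way (under 1 N; a firm squeeze adds drag), rotor tilting, then the same mount.
- housing_a (a point): Rest position of nut_a, 120 mm above the bench, fixed to that centrifuge's housing (130 x 120 mm, 60 mm tall, fixed to the bench, lid off; rotor 98 mm across, does not spin, flat top 60 mm across). z up; x away from the robot; y the rocking direction, +y to the robot's left (yaw within 0.2 rad).
- nut_b (a point): Centre of the black clamp nut (ball, 26 mm across) on the rotor of one of three alike white mini centrifuges in a row, any order. Stands 26 mm above the flat rotor top. Moves only along the housing's y. Sound: rubber mount, 3 N per mm from first touch, springs back. Worn: first 5 mm of nearly free travel each way (under 1 N; a firm squeeze adds drag), rotor tilting, then the same mount.
- housing_b (a point): Rest position of nut_b, 120 mm above the bench, fixed to that centrifuge's housing (130 x 120 mm, 60 mm tall, fixed to the bench, lid off; rotor 98 mm across, does not spin, flat top 60 mm across). z up; x away from the robot; y the rocking direction, +y to the robot's left (yaw within 0.2 rad).
- nut_c (a point): Centre of the black clamp nut (ball, 26 mm across) on the rotor of one of three alike white mini centrifuges in a row, any order. Stands 26 mm above the flat rotor top. Moves only along the housing's y. Sound: rubber mount, 3 N per mm from first touch, springs back. Worn: first 5 mm of nearly free travel each way (under 1 N; a firm squeeze adds drag), rotor tilting, then the same mount.
- housing_c (a point): Rest position of nut_c, 120 mm above the bench, fixed to that centrifuge's housing (130 x 120 mm, 60 mm tall, fixed to the bench, lid off; rotor 98 mm across, does not spin, flat top 60 mm across). z up; x away from the robot; y the rocking direction, +y to the robot's left (yaw within 0.2 rad).
- cap_grip (a point): Grip point of the loose red cap: hollow cylinder open below, 46 mm outside, 38 mm inside diameter, 48 mm tall, 43 mm deep inside; on top a round stem 18 mm thick, 36 mm tall. 60 g. Point on the axis, 72 mm above the rim, 24 mm above the shoulder; z up. Starts upright on the bench left or right of the row. Seated over a nut, rim on the flat rotor top, it is 46 mm above the nut's centre.
- jar: Bystander, leave alone: glass jar with blue lid, 48 mm across, 70 mm tall, on the other side of the row from the cap. Origin at its underside centre.
- vial_1: Bystander, leave alone: small amber vial, 18 mm across, 42 mm tall, between two centrifuges. Origin at its underside centre.
- vial_2: Bystander, leave alone: small amber vial, 18 mm across, 42 mm tall, between two centrifuges. Origin at its underside centre.
- beaker: Bystander, leave alone: glass beaker, 68 mm across, 90 mm tall, behind the row. Origin at its underside centre.
- flask: Bystander, leave alone: green conical flask, 72 mm across, 108 mm tall, behind the row. Origin at its underside centre.
- screwdriver: Bystander, leave alone: screwdriver 160 mm long lying in front of the row. Origin at its underside (lying).
- tube_rack: Bystander, leave alone: blue tube rack 70 x 160 mm, 70 mm tall with its tubes, behind the row. Origin at its underside centre.
- lid: Bystander, leave alone: clear bowl-shaped centrifuge lid, 116 mm across, 35 mm tall, behind the row. Origin at its underside centre.
Things that resemble listed ones, but are neither listed nor needed, are in the scene too. Leave any yellow look-alike of the part that bears cap_grip alone.

How it is judged:
By the outcome, as a careful person would: the job done as asked, in the order asked, and still so for the second after the job is handed in, with the robot touching nothing.
It also fails if it takes over 72 s, if anything falls off the work surface, if the arm or the gripper's body presses on something with over 40 N, if the wrist force passes 120 N, or if a joint passes its speed limit or range.

### The arm

A 6-joint arm with a two-finger parallel gripper is mounted at the origin on the work surface. World frame = base frame: x ahead of the robot, y to its left, z up, the work surface at z = 0. Lengths are in m, angles in rad, forces in N, time in s.
With the tool pointing down it reaches from about 0.275 to 0.875 m from the base axis. Payload 12.5 kg.
Tool frame: the origin (TCP) lies at the centre of the arm's flange, where the gripper is bolted on; the fingertips stand 173 mm ahead of it and the grasp point (between the pads) lies 155 mm ahead of it; y points along the fingers, x is the direction in which the jaws open and shut, and the axes are right-handed (so a half turn about y gives the same grasp; the last joint's range is limited). The gripper opens to 85 mm and grips with 20 to 120 N. Pads are 22 mm wide; open, the fingers measure 114 mm over their backs; the gripper's body (76 mm by 85 mm) begins 54 mm behind the grasp point. The pads swing forward as they close: fully open they stand 13 mm farther back than shut.
Start: joints at [-1.342, 0.351, 1.652, -0, 1.139, -0.085], TCP at [0.17, -0.523, 0.405] pointing down, gripper open.
Joint ranges: [-2.75, 2.75], [-0.79, 2.1], [0.01, 2.65], [-1.57, 4.71], [0.07, 3.14], [-2.87, 2.87]. Speed limits (rad/s): [2.22, 2.22, 2.79, 3.14, 3.14, 3.14].

### API

Orientations are given as a 3x3 rotation matrix whose columns are the frame's x, y, z axes.
In Python, from workcell import sense, camera, get_calibration, order gives the robot as it stands.
- The arm moves only by the tool jog_arm, never from a script. Its argument "series" is a list of rows, each a list of 3 entries, a list of its own where there are three numbers: the turn, a rotation vector about the tool's x, y, z in degrees, then the shift along the tool's x, y, z in m, then the finger opening in m, from 0 to 0.0854. A call has 1 to 12 rows; each row is the pose to reach, as a shift and turn from the pose commanded when the call began, along the tool's axes at that moment; what a row does not reach only later rows make up. A row lasts 1/10 s, in which the tool goes at most 50 mm and 8.59 degrees, less where a joint would pass 70% of its speed; a pose out of reach is approached as far as the arm can. A call with a gripper value outside its range is refused whole. The fingers move at their own pace and stop on an object; "newtons" is the grip in N (left out, the last holds). Time passes only in rows, so rows that repeat a pose let the fingers close. It gives the time, the measured TCP pose, the force and the opening at its end, in the units of the state.
- sense(): the state, without advancing time (a new reading comes with each control period).
- camera(name): name is "scene" or "top" or "wrist"; returns (picture, depth): 384x512x3 uint8, red, green, blue; 384x512 float32, m along the optical axis (not along the pixel's ray), 0 where there is no reading.
- get_calibration(name): a dict with "fx", "fy", "cx", "cy" (pixels), "extrinsics" (4x4, takes a point from camera to world coordinates); the wrist camera has in their place "hand_eye" (4x4, takes a point from camera to tool coordinates, whose origin is the TCP and whose axes are the tool frame's). Camera axes: x right, y down, z forward; pixel columns grow to the right and rows downward; lengths in m; the calibration is good to about 2 mm. The wrist camera is an equidistant fisheye: a pixel r from the principal point sees the ray r / f radians off the axis. A picture is of the moment at which its call begins: read the wrist's pose just before it. get_calibration takes no time and is no camera call.
- order.sign_off(): hands the job in, once; it reports no verdict.
The state is a dict: "t": time; "q": joint angles; "joint_vel": joint speeds; "joint_efforts": joint torques, N m; "eef_pos": TCP position; "tcp_rot": TCP orientation; "ft_force": force on the tool from outside, world axes, zero at the start; "wrist_torque": the same for the moment, N m; "opening": finger opening in m.
Only numpy, scipy, OpenCV 4.12 (cv2) and the standard library are available. Lean on these libraries where they do the work, as an engineer would, in place of code of your own. Each camera call takes 0.05 s, during which the arm holds its last target. There are 200 camera calls.

## Working session

There is one attempt and no reset: what is moved stays moved. The work goes in short steps, Python scripts to look and compute and a tool call to move; the robot and the scene stay as the last step left them, time stands still between calls to the robot, and variables do not carry over. Pictures are saved under pics/ and viewed, about 8 in all and at most 12, crops included, and the job is handed in when it is done.

Besides the shell and the picture viewer there is one more tool, called after ">>>" by a JSON object that holds its "fn" and its "kwargs", one argument or row to a line. jog_arm: Moves the arm, as the interface text tells. Its arguments: {"type":"object","properties":{"series":{"type":"array","items":{"type":"array"}},"newtons":{"type":"number"}},"required":["series"]}

```bash
mkdir -p pics; ls
python3 - <<'E'
from workcell import sense, camera, get_calibration
import cv2,numpy as np
s=sense();print(s)
for n in("scene","top"):
    p,d=camera(n);cv2.imwrite(f"pics/{n}0.png",cv2.resize(p[:,:,::-1],(800,600)));np.savez(f"{n}0.npz",p=p,d=d)
    c=get_calibration(n);print(n,c)
print(get_calibration("wrist"))
E
```

```text
pics
{'t': 0.0, 'q': array([-1.34157761e+00,  3.51232703e-01,  1.65241557e+00,  2.48605185e-05,
        1.13911950e+00, -8.46205124e-02]), 'joint_vel': array([-0.00167608, -0.00066164, -0.00051867, -0.00027822, -0.0025352 ,
       -0.00053498]), 'joint_efforts': array([-1.73806866e-04, -5.06114495e+01, -2.91407365e+01, -7.82124266e-05,
        4.54692272e-03, -9.49778155e-06]), 'eef_pos': array([ 0.16977822, -0.52300489,  0.40416348]), 'tcp_rot': array([[ 3.08702555e-01, -2.45019470e-04,  9.51158595e-01],
       [-9.51157908e-01,  1.14952243e-03,  3.08702628e-01],
       [-1.16901630e-03, -9.99999309e-01,  1.21808305e-04]]), 'ft_force': array([-0.39787408, -0.2686987 ,  0.50173043]), 'wrist_torque': array([-0.02234706, -0.00225636,  0.03233309]), 'opening': 0.08545877845650954}
scene {'fx': 438.55327485056034, 'fy': 438.55327485056034, 'cx': 255.8064017016828, 'cy': 194.8592583021928, 'extrinsics': array([[-0.04315607,  0.75118663, -0.65867761,  1.35279347],
       [ 0.99903804,  0.03758286, -0.02259499,  0.02371297],
       [ 0.00778194, -0.6590191 , -0.75208595,  0.97982607],
     
[... 180 characters left out ...]
rray([[ 0.0058062 , -0.99135054,  0.13111216,  0.46615341],
       [-0.99995003, -0.00468893,  0.00882856,  0.0121128 ],
       [-0.00813742, -0.13115687, -0.99132823,  1.05734381],
       [ 0.        ,  0.        ,  0.        ,  1.        ]])}
{'fx': 297.3186396354542, 'fy': 297.3186396354542, 'cx': 257.5791129655791, 'cy': 193.24324362918733, 'hand_eye': array([[ 9.99999967e-01,  1.78083597e-04,  1.83708379e-04,
        -6.07805412e-04],
       [-1.29217413e-04, -2.68193330e-01,  9.63365103e-01,
         2.96533617e-02],
       [ 2.20828884e-04, -9.63365095e-01, -2.68193298e-01,
         6.68767900e-02],
       [ 0.00000000e+00,  0.00000000e+00,  0.00000000e+00,
         1.00000000e+00]])}
```

View images.

View pics/top0.png

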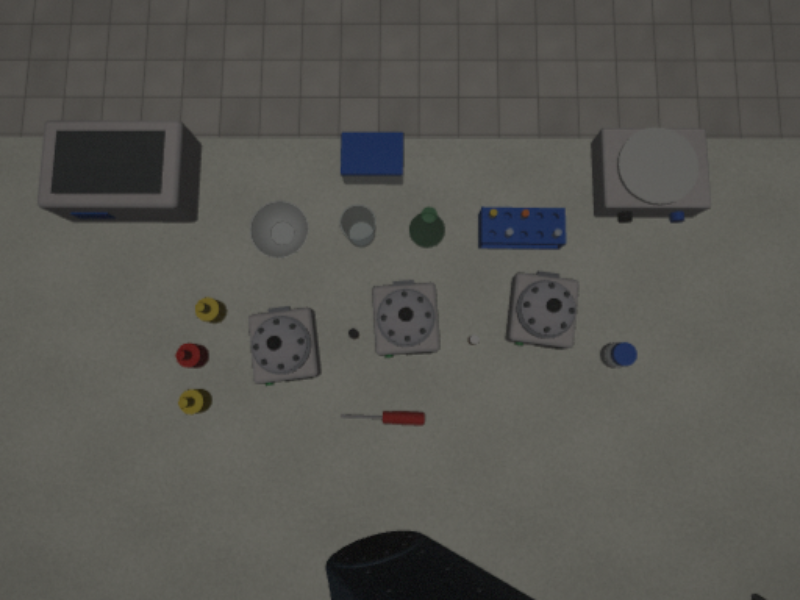

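View pics/scene0.png

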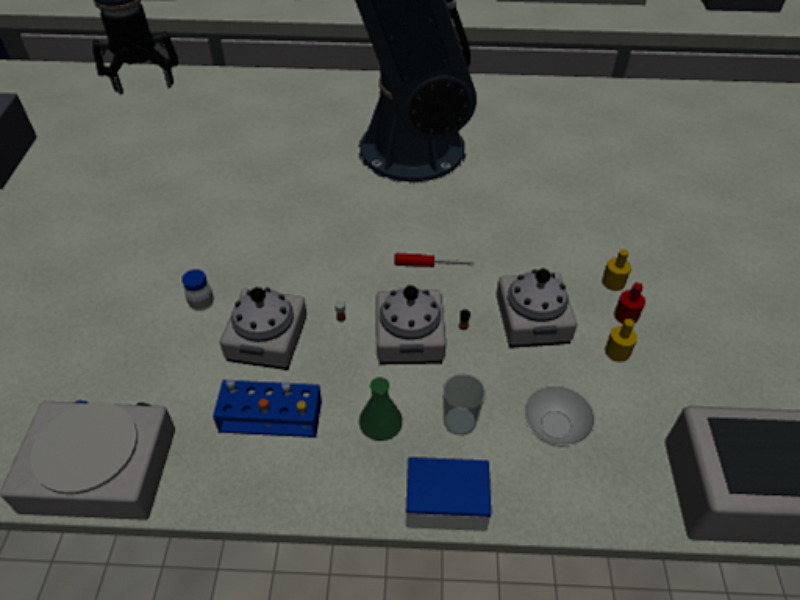

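Top view (800×600): black nuts at (274,343), (406,314) and (554,305). The red cap's stem is at (185,355). Its look-alikes are the yellow caps at (208,309) and (192,401); the screwdriver handle (403,418) is also red. I choose the red cap at (190,355).

```bash
cat > h.py <<'E'
import numpy as np,cv2
from workcell import sense,camera,get_calibration
def ray(n,u,v,z):
    c=get_calibration(n);E=c["extrinsics"];d=E[:3,:3]@np.array([(u-c["cx"])/c["fx"],(v-c["cy"])/c["fy"],1])
    return E[:3,3]+d*(z-E[2,3])/d[2]
def cloud(n,d):
    c=get_calibration(n);v,u=np.indices(d.shape);P=np.stack([(u-c["cx"])/c["fx"]*d,(v-c["cy"])/c["fy"]*d,d],-1)
    return P@c["extrinsics"][:3,:3].T+c["extrinsics"][:3,3]
def wrist_ray(u,v,s,z):
    c=get_calibration("wrist");x,y=(u-c["cx"]),(v-c["cy"]);r=np.hypot(x,y);t=r/c["fx"]
    d=np.array([np.sin(t)*x/r,np.sin(t)*y/r,np.cos(t)]);H=c["hand_eye"];R=np.array(s["tcp_rot"])
    o=R@H[:3,3]+s["eef_pos"];d=R@H[:3,:3]@d
    return o+d*(z-o[2])/d[2]
E
python3 - <<'E'
from h import *
for n,pts,cap in(("top",[(274,343),(406,314),(554,305)],(186,355)),("scene",[(543,275),(411,292),(258,295)],(631,303))):
    f=np.load(n+"0.npz");p,d=f["p"],f["d"];P=cloud(n,d)
    for (u,v) in pts:
        u,v=int(u*.64),int(v*.64);m=np.zeros(d.shape,np.uint8);w=p[v-10:v+11,u-10:u+11].max(-1)<40
        k,l,st,ce=cv2.connectedComponentsWithStats(w.astype(np.uint8));i=l[10,10];cx,cy=ce[i]+[u-10,v-10]
        N=ray(n,cx,cy,.12);print(n,"nut",(cx,cy),st[i][4],N.round(4), "depthz",P[v,u].round(3))
        q=P[(abs(P[...,0]-N[0])<.12)&(abs(P[...,1]-N[1])<.11)&(P[...,2]>.045)&(P[...,2]<.063)]
        r=cv2.minAreaRect(q[:,:2].astype(np.float32)*1000);print("  rect",np.round(r[0],1),np.round(r[1],1),round(r[2],1))
    u,v=int(cap[0]*.64),int(cap[1]*.64);a=p[v-15:v+16,u-15:u+16].astype(int);m=(a[...,0]>60)&(a[...,1]<40)
    q=P[v-15:v+16,u-15:u+16][m];print("cap all",np.median(q,0));t=q[q[:,2]>.07];print("top",t.mean(0),len(t),q[:,2].max())
    s=q[(q[:,2]>.044)&(q[:,2]<.053)];print("shoulder",cv2.minEnclosingCircle(s[:,:2].astype(np.float32)))
pt,ps=[np.load(n+"0.npz")["p"][...,::-1] for n in("top","scene")]
A=cv2.resize(pt[180:280,90:220],(520,400),interpolation=2);B=cv2.resize(ps[155:235,320:420],(0,0),fx=2.8,fy=5,interpolation=2)
cv2.imwrite("pics/cap.png",np.hstack([A,B]))
E
```

```text
top nut (np.float64(174.79365079365078), np.float64(219.015873015873)) 63 [0.5189 0.2403 0.12  ] depthz [0.518 0.237 0.13 ]
  rect [521.2 239.9] [136.1 120.4] 7.6
top nut (np.float64(259.1034482758621), np.float64(200.58620689655172)) 58 [0.5702 0.0127 0.12  ] depthz [0.57  0.013 0.133]
  rect [572.5  12. ] [136.3 120. ] 4.2
top nut (np.float64(353.93220338983053), np.float64(194.66101694915255)) 59 [ 0.5876 -0.2447  0.12  ] depthz [ 0.585 -0.242  0.129]
  rect [ 587.4 -245.5] [120.1 139.8] 82.4
cap all [0.49901125 0.41316925 0.04745037]
top [0.49917593 0.41687091 0.08242347] 28 0.08650003948994456
shoulder ((0.4990929663181305, 0.4155349135398865), 0.022205812856554985)
scene nut (np.float64(346.9130434782609), np.float64(176.81521739130434)) 92 [0.5225 0.2417 0.12  ] depthz [0.529 0.24  0.13 ]
  rect [524.5 240.3] [137.8 118.4] 7.8
scene nut (np.float64(262.4390243902439), np.float64(188.1341463414634)) 82 [0.5753 0.0144 0.12  ] depthz [0.578 0.016 0.131]
  rect [574.5  35.7] [137.6 162.8] 5.3
scene nut (np.float64(164.72164948453607), np.float64(188.89690721649484)) 97 [ 0.5909 -0.2425  0.12  ] depthz [ 0.596 -0.239  0.13 ]
  rect [ 592.9 -243.9] [120.3 139.2] 82.2
cap all [0.50611108 0.4165647  0.04962874]
top [0.50247322 0.41855985 0.08420974] 20 0.08938400911616995
shoulder ((0.5036744475364685, 0.4187197685241699), 0.02315579727292061)
```

View pics/cap.png

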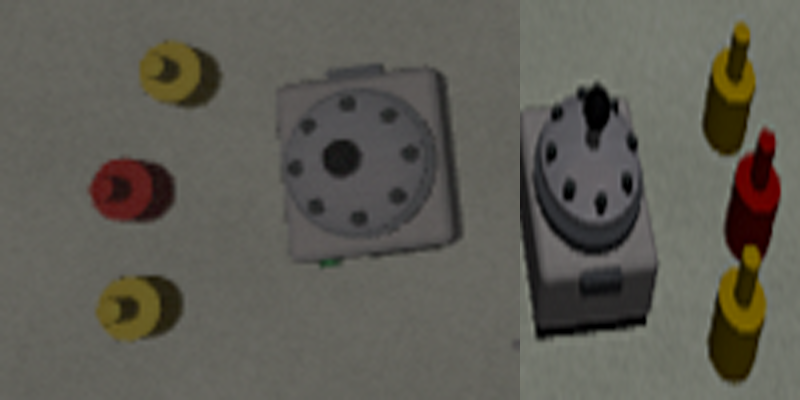

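The crop shows the red cap upright between its two yellow look-alikes: body near (125,190) in the left half, (755,190) in the right. I'll use cap ≈ (0.501, 0.417), and visit the nuts right to left.

```bash
cat >> h.py <<'E'
from scipy.spatial.transform import Rotation as Ro
NUT=dict(R=(.589,-.2436,-7.6),M=(.5725,.0135,4.6),L=(.5205,.241,7.7))
def plan(x,y,z,yaw):
    """turn (deg) and shift (m) in tool axes to put the GRASP point at x,y,z with tool z along yaw (deg)"""
    s=sense();R=np.array(s["tcp_rot"]);c,n=np.cos(np.radians(yaw)),np.sin(np.radians(yaw))
    T=np.array([[n,0,c],[-c,0,n],[0,-1,0]])
    print("t",round(s["t"],2),"turn",Ro.from_matrix(R.T@T).as_rotvec(degrees=True).round(2),"shift",(R.T@(np.array([x,y,z+.155])-s["eef_pos"])).round(4))
def state(yaw):
    s=sense();R=Ro.from_euler("z",yaw,degrees=True).as_matrix()
    print("t",round(s["t"],2),"grasp",(np.array(s["eef_pos"])+.155*np.array(s["tcp_rot"])[:,1]).round(4),"F housing",(R.T@s["ft_force"]).round(2),"op",round(s["opening"],4))
E
python3 -c "
from h import *
plan(.589,-.2436,.2,-7.6)"
```

```text
t 0.1 turn [ 1.000e-02  2.558e+01 -6.000e-02] shift [-0.1363  0.0494  0.485 ]
```

>>> {"fn": "jog_arm", "kwargs": {
  "series": [
    [[0,25.6,0],[-0.136,0.049,0.485],0.06],
    [[0,25.6,0],[-0.136,0.049,0.485],0.06],
    [[0,25.6,0],[-0.136,0.049,0.485],0.06],
    [[0,25.6,0],[-0.136,0.049,0.485],0.06],
    [[0,25.6,0],[-0.136,0.049,0.485],0.06],
    [[0,25.6,0],[-0.136,0.049,0.485],0.06],
    [[0,25.6,0],[-0.136,0.049,0.485],0.06],
    [[0,25.6,0],[-0.136,0.049,0.485],0.06],
    [[0,25.6,0],[-0.136,0.049,0.485],0.06],
    [[0,25.6,0],[-0.136,0.049,0.485],0.06],
    [[0,25.6,0],[-0.136,0.049,0.485],0.06],
    [[0,25.6,0],[-0.136,0.049,0.485],0.06]
  ],
  "newtons": 20
}}

```text
t: 1.3
eef_pos: [0.5905, -0.2424, 0.3547]
tcp_rot: [[-0.13, -0.001, 0.992], [-0.992, 0.001, -0.13], [-0.001, -1.0, -0.001]]
ft_force: [-0.6, -1.0, -0.6]
opening: 0.0601
```

```bash
cat >> h.py <<'E'
def look(name,z):
    s=sense();p,d=camera("wrist");cv2.imwrite(f"pics/{name}.png",cv2.resize(p[...,::-1],(768,576)))
    k,l,st,ce=cv2.connectedComponentsWithStats((p.max(-1)<40).astype(np.uint8))
    for i in range(1,k):
        if 100<st[i][4]<6000: print(ce[i].round(1),st[i][2:],wrist_ray(*ce[i],s,z).round(4))
E
python3 -c "
from h import *
state(-7.6)
look('wR',.12)"
```

```text
t 1.3 grasp [ 0.5904 -0.2423  0.1997] F housing [-0.43 -1.09 -0.59] op 0.0601
[394.1   2.7] [ 24   7 146] [ 0.7326 -0.363   0.12  ]
[100.5 205.9] [ 33  91 270] [ 0.6057 -0.1172  0.12  ]
[ 69.6 221. ] [ 32  70 220] [ 0.5962 -0.0802  0.12  ]
[261.1 210.2] [ 35  35 938] [ 0.5868 -0.2442  0.12  ]
[ 12.8 254.7] [ 25  47 535] [0.5671 0.0172 0.12  ]
```

View pics/wR.png

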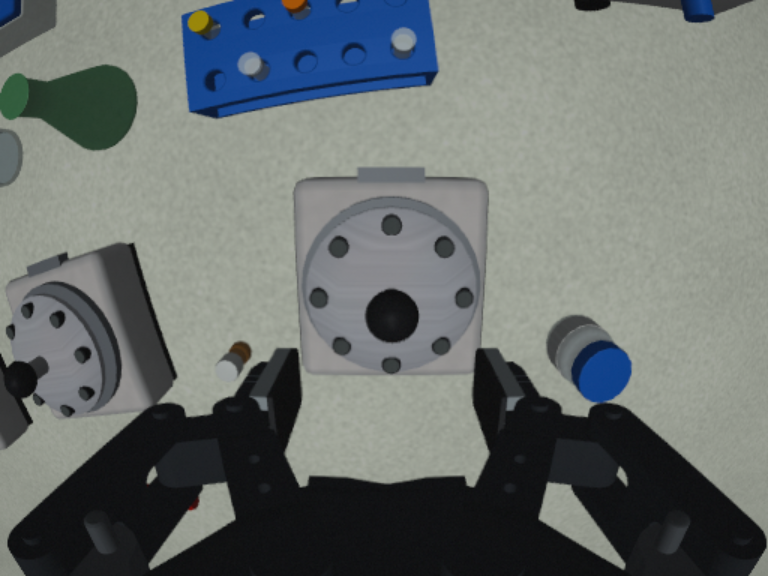

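Wrist view: nut at (392,316), centred between the pads and square to the housing. I'll descend on it.

```bash
python3 -c "
from h import *
plan(.5873,-.2441,.119,-7.6)"
```

```text
t 1.35 turn [ 0.07  0.07 -0.01] shift [ 0.0008  0.081  -0.0019]
```

>>> {"fn": "jog_arm", "kwargs": {
  "series": [
    [[0,0,0],[0.001,0.04,-0.002],0.06],
    [[0,0,0],[0.001,0.07,-0.002],0.06],
    [[0,0,0],[0.001,0.081,-0.002],0.06],
    [[0,0,0],[0.001,0.081,-0.002],0.06],
    [[0,0,0],[0.001,0.081,-0.002],0.06]
  ]
}}

```text
t: 1.85
eef_pos: [0.587, -0.2455, 0.2762]
tcp_rot: [[-0.133, 0.002, 0.991], [-0.991, -0.001, -0.133], [0.001, -1.0, 0.002]]
ft_force: [1.0, -0.6, 0.6]
opening: 0.0601
```

```bash
python3 -c "
from h import *
state(-7.6)
look('wR2',.12)"
```

```text
t 1.85 grasp [ 0.5873 -0.2457  0.1212] F housing [ 1.07 -0.48  0.6 ] op 0.0601
[ 23.  251.4] [ 38  85 458] [ 0.6009 -0.1013  0.12  ]
[254.7 258.9] [  53   62 2242] [ 0.5863 -0.244   0.12  ]
```

```bash
python3 -c "
from h import *
state(-7.6)
plan(.5873,-.2441,.119,-7.6)"
```

```text
t 1.9 grasp [ 0.5875 -0.2456  0.1215] F housing [-0.28  0.36  0.48] op 0.0602
t 1.9 turn [-0.14 -0.05  0.05] shift [-0.0013  0.0025 -0.0001]
```

>>> {"fn": "jog_arm", "kwargs": {
  "series": [
    [[0,0,0],[-0.001,0.002,0],0.04],
    [[0,0,0],[-0.001,0.002,0],0.034],
    [[0,0,0],[-0.001,0.002,0],0.03],
    [[0,0,0],[-0.001,0.002,0],0.022],
    [[0,0,0],[-0.001,0.002,0],0.022],
    [[0,0,0],[-0.001,0.002,0],0.022]
  ],
  "newtons": 20
}}

```text
t: 2.5
eef_pos: [0.5872, -0.2439, 0.2732]
tcp_rot: [[-0.133, 0.001, 0.991], [-0.991, -0.0, -0.133], [0.0, -1.0, 0.001]]
ft_force: [-0.7, -0.7, 6.1]
opening: 0.0245
```

```bash
python3 -c "
from h import *
state(-7.6)"
```

```text
t 2.5 grasp [ 0.5873 -0.244   0.1182] F housing [-0.6  -0.79  6.11] op 0.0245
```

>>> {"fn": "jog_arm", "kwargs": {
  "series": [
    [[0,0,0],[-0.001,0,0],0.022],
    [[0,0,0],[-0.0018,0,0],0.022],
    [[0,0,0],[-0.0018,0,0],0.022],
    [[0,0,0],[-0.0018,0,0],0.022]
  ]
}}

```text
t: 2.9
eef_pos: [0.5874, -0.2425, 0.2732]
tcp_rot: [[-0.133, 0.001, 0.991], [-0.991, -0.001, -0.133], [0.001, -1.0, 0.001]]
ft_force: [-1.7, -4.5, 5.9]
opening: 0.0242
```

```bash
python3 -c "
from h import *
state(-7.6)"
```

```text
t 2.9 grasp [ 0.5875 -0.2427  0.1182] F housing [-1.13 -4.68  5.94] op 0.0242
```

>>> {"fn": "jog_arm", "kwargs": {
  "series": [
    [[0,0,0],[0.001,0,0],0.022],
    [[0,0,0],[0.002,0,0],0.022],
    [[0,0,0],[0.003,0,0],0.022],
    [[0,0,0],[0.0037,0,0],0.022],
    [[0,0,0],[0.0037,0,0],0.022],
    [[0,0,0],[0.0037,0,0],0.022]
  ]
}}

```text
t: 3.5
eef_pos: [0.5871, -0.2453, 0.2732]
tcp_rot: [[-0.133, 0.0, 0.991], [-0.991, 0.001, -0.133], [-0.001, -1.0, 0.0]]
ft_force: [-0.9, 3.1, 6.8]
opening: 0.0244
```

```bash
python3 -c "
from h import *
state(-7.6)"
```

```text
t 3.5 grasp [ 0.5871 -0.2453  0.1182] F housing [-1.27  2.93  6.8 ] op 0.0244
```

>>> {"fn": "jog_arm", "kwargs": {
  "series": [
    [[0,0,0],[0.0007,0,0],0.022],
    [[0,0,0],[0.0007,0,0],0.022],
    [[0,0,0],[0.0007,0,0],0.022]
  ]
}}

```text
t: 3.8
eef_pos: [0.587, -0.2459, 0.2731]
tcp_rot: [[-0.133, 0.0, 0.991], [-0.991, 0.001, -0.133], [-0.001, -1.0, 0.0]]
ft_force: [-1.1, 4.7, 6.9]
opening: 0.0243
```

```bash
python3 -c "
from h import *
state(-7.6)"
```

```text
t 3.8 grasp [ 0.5871 -0.2457  0.1181] F housing [-1.75  4.53  6.87] op 0.0243
```

The right nut is sound: about 3 N/mm from first touch, both ways. I'll release it and go to the middle one.

>>> {"fn": "jog_arm", "kwargs": {
  "series": [
    [[0,0,0],[-0.0012,0,0],0.022],
    [[0,0,0],[-0.0022,0,0],0.022],
    [[0,0,0],[-0.0022,0,0],0.04],
    [[0,0,0],[-0.0022,0,0],0.06],
    [[0,0,0],[-0.0022,0,0],0.06],
    [[0,0,0],[-0.0022,-0.04,0],0.06],
    [[0,0,0],[-0.0022,-0.08,0],0.06],
    [[0,0,0],[-0.0022,-0.08,0],0.06]
  ]
}}

```text
t: 4.6
eef_pos: [0.5879, -0.2446, 0.3582]
tcp_rot: [[-0.133, 0.008, 0.991], [-0.991, -0.004, -0.133], [0.003, -1.0, 0.008]]
ft_force: [0.2, 0.5, 0.4]
opening: 0.0599
```

```bash
python3 -c "
from h import *
state(-7.6)
plan(.5725,.0135,.2,4.6)"
```

```text
t 4.6 grasp [ 0.5891 -0.2452  0.2032] F housing [0.09 0.48 0.38] op 0.0599
t 4.6 turn [ -0.45 -12.22   0.21] shift [-0.2538  0.0021 -0.0496]
```

>>> {"fn": "jog_arm", "kwargs": {
  "series": [
    [[0,-6,0],[-0.05,0,-0.01],0.06],
    [[0,-12.2,0],[-0.1,0,-0.02],0.06],
    [[0,-12.2,0],[-0.15,0,-0.03],0.06],
    [[0,-12.2,0],[-0.2,0,-0.04],0.06],
    [[0,-12.2,0],[-0.24,0,-0.05],0.06],
    [[0,-12.2,0],[-0.254,0,-0.05],0.06],
    [[0,-12.2,0],[-0.254,0,-0.05],0.06],
    [[0,-12.2,0],[-0.254,0,-0.05],0.06],
    [[0,-12.2,0],[-0.254,0,-0.05],0.06]
  ]
}}

```text
t: 5.5
eef_pos: [0.5714, 0.0129, 0.3524]
tcp_rot: [[0.079, -0.0, 0.997], [-0.997, -0.0, 0.079], [0.0, -1.0, -0.0]]
ft_force: [-0.8, -0.6, 0.0]
opening: 0.0597
```

```bash
python3 -c "
from h import *
state(4.6)
look('wM',.12)
plan(.5725,.0135,.119,4.6)"
```

```text
t 5.5 grasp [0.5713 0.0129 0.1974] F housing [-0.84 -0.51  0.01] op 0.0597
[424.6 169.4] [ 29  95 282] [ 0.6109 -0.1137  0.12  ]
[457.7 182.9] [ 33  79 224] [ 0.6035 -0.1508  0.12  ]
[112.6 197.6] [ 20  95 226] [0.5693 0.1255 0.12  ]
[ 79.7 205.5] [ 32  69 212] [0.5598 0.1582 0.12  ]
[161.2 200.4] [ 20  20 275] [0.5705 0.0846 0.12  ]
[256.9 209.2] [ 35  35 961] [0.5697 0.0135 0.12  ]
[ 19.2 238.3] [ 24  33 496] [0.5178 0.2423 0.12  ]
t 5.55 turn [ 0.01 -0.11  0.01] shift [-0.0005  0.0785  0.0012]
```

View pics/wM.png

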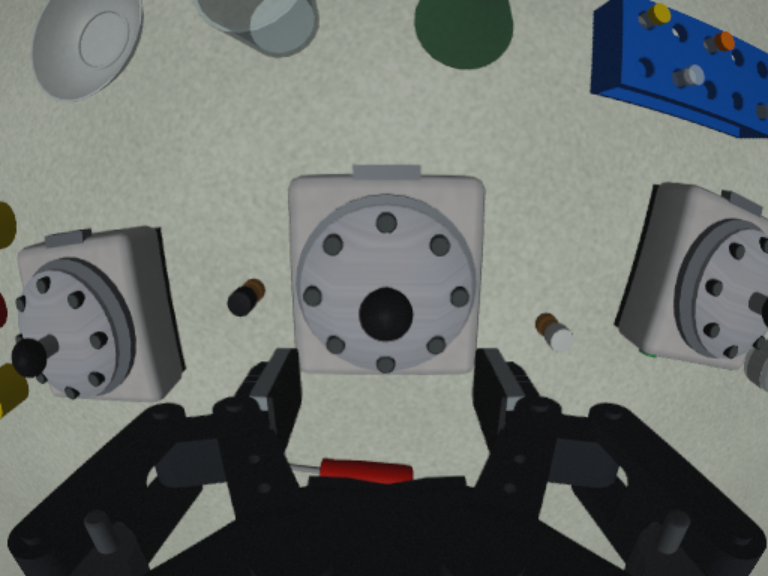

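Wrist view: the middle nut is at (386,315), centred between the pads. I'll descend and grip at 20 N.

>>> {"fn": "jog_arm", "kwargs": {
  "series": [
    [[0,0,0],[-0.0005,0.04,0],0.06],
    [[0,0,0],[-0.0005,0.065,0],0.06],
    [[0,0,0],[-0.0005,0.079,0],0.06],
    [[0,0,0],[-0.0005,0.079,0],0.06],
    [[0,0,0],[-0.0005,0.079,0],0.05],
    [[0,0,0],[-0.0005,0.079,0],0.04],
    [[0,0,0],[-0.0005,0.079,0],0.034],
    [[0,0,0],[-0.0005,0.079,0],0.03],
    [[0,0,0],[-0.0005,0.079,0],0.022],
    [[0,0,0],[-0.0005,0.079,0],0.022],
    [[0,0,0],[-0.0005,0.079,0],0.022]
  ],
  "newtons": 20
}}

```text
t: 6.65
eef_pos: [0.5714, 0.0145, 0.2744]
tcp_rot: [[0.08, 0.001, 0.997], [-0.997, -0.001, 0.08], [0.001, -1.0, 0.001]]
ft_force: [-1.2, -3.5, 6.4]
opening: 0.0244
```

```bash
python3 -c "
from h import *
state(4.6)"
```

```text
t 6.65 grasp [0.5715 0.0144 0.1194] F housing [-1.48 -3.36  6.35] op 0.0244
```

>>> {"fn": "jog_arm", "kwargs": {
  "series": [
    [[0,0,0],[-0.0006,0,0],0.022],
    [[0,0,0],[-0.0006,0,0],0.022],
    [[0,0,0],[-0.0006,0,0],0.022]
  ]
}}

```text
t: 6.95
eef_pos: [0.5713, 0.0149, 0.2744]
tcp_rot: [[0.08, 0.001, 0.997], [-0.997, -0.001, 0.08], [0.001, -1.0, 0.001]]
ft_force: [-1.4, -4.6, 6.0]
opening: 0.0247
```

```bash
python3 -c "
from h import *
state(4.6)"
```

```text
t 6.95 grasp [0.5715 0.0148 0.1194] F housing [-1.76 -4.49  5.99] op 0.0247
```

>>> {"fn": "jog_arm", "kwargs": {
  "series": [
    [[0,0,0],[0.001,0,0],0.022],
    [[0,0,0],[0.002,0,0],0.022],
    [[0,0,0],[0.003,0,0],0.022],
    [[0,0,0],[0.0038,0,0],0.022],
    [[0,0,0],[0.0038,0,0],0.022],
    [[0,0,0],[0.0038,0,0],0.022]
  ]
}}

```text
t: 7.55
eef_pos: [0.5715, 0.0119, 0.2744]
tcp_rot: [[0.08, 0.001, 0.997], [-0.997, 0.001, 0.08], [-0.001, -1.0, 0.001]]
ft_force: [-1.4, 3.5, 6.9]
opening: 0.0247
```

```bash
python3 -c "
from h import *
state(4.6)"
```

```text
t 7.55 grasp [0.5717 0.012  0.1194] F housing [-1.08  3.58  6.86] op 0.0247
```

>>> {"fn": "jog_arm", "kwargs": {
  "series": [
    [[0,0,0],[0.0005,0,0],0.022],
    [[0,0,0],[0.0005,0,0],0.022],
    [[0,0,0],[0.0005,0,0],0.022]
  ]
}}

```text
t: 7.85
eef_pos: [0.5716, 0.0115, 0.2744]
tcp_rot: [[0.08, 0.001, 0.997], [-0.997, 0.001, 0.08], [-0.001, -1.0, 0.001]]
ft_force: [-1.0, 4.7, 7.1]
opening: 0.025
```

>>> {"fn": "jog_arm", "kwargs": {
  "series": [
    [[0,0,0],[-0.001,0,0],0.022],
    [[0,0,0],[-0.002,0,0],0.022],
    [[0,0,0],[-0.002,0,0],0.04],
    [[0,0,0],[-0.002,0,0],0.06],
    [[0,0,0],[-0.002,0,0],0.06],
    [[0,0,0],[-0.002,-0.04,0],0.06],
    [[0,0,0],[-0.002,-0.08,0],0.06],
    [[0,0,0],[-0.002,-0.08,0],0.06]
  ]
}}

```text
t: 8.65
eef_pos: [0.5723, 0.0129, 0.3587]
tcp_rot: [[0.08, 0.008, 0.997], [-0.997, -0.0, 0.08], [0.001, -1.0, 0.008]]
ft_force: [0.8, -0.5, -0.3]
opening: 0.0603
```

```bash
python3 -c "
from h import *
plan(.5205,.241,.2,7.7)"
```

```text
t 8.65 turn [-0.46 -3.12  0.08] shift [-0.2315  0.0031 -0.0334]
```

The middle nut is sound too: −4.6 N to the left, +4.7 N to the right, again about 3 N/mm. Now the left one.

>>> {"fn": "jog_arm", "kwargs": {
  "series": [
    [[0,-3.1,0],[-0.05,0,-0.007],0.06],
    [[0,-3.1,0],[-0.1,0,-0.015],0.06],
    [[0,-3.1,0],[-0.15,0,-0.022],0.06],
    [[0,-3.1,0],[-0.2,0,-0.03],0.06],
    [[0,-3.1,0],[-0.224,0,-0.034],0.06],
    [[0,-3.1,0],[-0.2315,0,-0.034],0.06],
    [[0,-3.1,0],[-0.2315,0,-0.034],0.06],
    [[0,-3.1,0],[-0.2315,0,-0.034],0.06],
    [[0,-3.1,0],[-0.2315,0,-0.034],0.06]
  ]
}}

```text
t: 9.55
eef_pos: [0.5194, 0.2398, 0.3536]
tcp_rot: [[0.132, -0.0, 0.991], [-0.991, -0.0, 0.132], [0.0, -1.0, -0.0]]
ft_force: [-0.5, 0.8, 0.6]
opening: 0.0602
```

```bash
python3 -c "
from h import *
state(7.7)
look('wL',.12)
plan(.5205,.241,.119,7.7)"
```

```text
t 9.55 grasp [0.5194 0.2398 0.1986] F housing [-0.39  0.86  0.65] op 0.0602
[406.3 154.7] [ 16 100 238] [0.5739 0.1345 0.12  ]
[380.6 175.3] [ 20  18 270] [0.5551 0.1526 0.12  ]
[504.  182.9] [ 17  27 382] [0.5693 0.0166 0.12  ]
[256.  207.7] [ 35  36 951] [0.5184 0.2412 0.12  ]
t 9.6 turn [ 0.01 -0.11  0.01] shift [-0.0009  0.0796  0.0013]
```

>>> {"fn": "jog_arm", "kwargs": {
  "series": [
    [[0,0,0],[-0.001,0.04,0],0.06],
    [[0,0,0],[-0.001,0.065,0],0.06],
    [[0,0,0],[-0.001,0.0795,0],0.06],
    [[0,0,0],[-0.001,0.0795,0],0.06],
    [[0,0,0],[-0.001,0.0795,0],0.05],
    [[0,0,0],[-0.001,0.0795,0],0.04],
    [[0,0,0],[-0.001,0.0795,0],0.034],
    [[0,0,0],[-0.001,0.0795,0],0.03],
    [[0,0,0],[-0.001,0.0795,0],0.022],
    [[0,0,0],[-0.001,0.0795,0],0.022],
    [[0,0,0],[-0.001,0.0795,0],0.022]
  ],
  "newtons": 20
}}

```text
t: 10.7
eef_pos: [0.519, 0.2421, 0.2748]
tcp_rot: [[0.134, 0.001, 0.991], [-0.991, 0.0, 0.134], [-0.0, -1.0, 0.001]]
ft_force: [-0.8, -0.8, 6.5]
opening: 0.0247
```

```bash
python3 -c "
from h import *
state(7.7)"
```

```text
t 10.7 grasp [0.5192 0.2422 0.1198] F housing [-0.91 -0.67  6.46] op 0.0247
```

>>> {"fn": "jog_arm", "kwargs": {
  "series": [
    [[0,0,0],[-0.0008,0,0],0.022],
    [[0,0,0],[-0.0014,0,0],0.022],
    [[0,0,0],[-0.0014,0,0],0.022],
    [[0,0,0],[-0.0014,0,0],0.022]
  ]
}}

```text
t: 11.1
eef_pos: [0.5188, 0.2433, 0.2748]
tcp_rot: [[0.134, 0.001, 0.991], [-0.991, -0.0, 0.134], [0.0, -1.0, 0.001]]
ft_force: [-0.3, -2.3, 6.1]
opening: 0.0245
```

```bash
python3 -c "
from h import *
state(7.7)"
```

```text
t 11.1 grasp [0.519  0.2433 0.1198] F housing [-0.56 -2.24  6.12] op 0.0245
```

>>> {"fn": "jog_arm", "kwargs": {
  "series": [
    [[0,0,0],[-0.0008,0,0],0.022],
    [[0,0,0],[-0.0012,0,0],0.022],
    [[0,0,0],[-0.0012,0,0],0.022],
    [[0,0,0],[-0.0012,0,0],0.022]
  ]
}}

```text
t: 11.5
eef_pos: [0.5187, 0.2444, 0.2748]
tcp_rot: [[0.134, 0.001, 0.991], [-0.991, -0.001, 0.134], [0.001, -1.0, 0.001]]
ft_force: [-1.0, -3.1, 6.4]
opening: 0.0244
```

```bash
python3 -c "
from h import *
state(7.7)"
```

```text
t 11.5 grasp [0.5188 0.2443 0.1198] F housing [-1.38 -2.97  6.41] op 0.0244
```

>>> {"fn": "jog_arm", "kwargs": {
  "series": [
    [[0,0,0],[-0.0008,0,0],0.022],
    [[0,0,0],[-0.0015,0,0],0.022],
    [[0,0,0],[-0.0015,0,0],0.022],
    [[0,0,0],[-0.0015,0,0],0.022]
  ]
}}

```text
t: 11.9
eef_pos: [0.5185, 0.2457, 0.2748]
tcp_rot: [[0.134, 0.001, 0.991], [-0.991, -0.001, 0.134], [0.001, -1.0, 0.001]]
ft_force: [-0.1, -5.2, 7.2]
opening: 0.0242
```

```bash
python3 -c "
from h import *
state(7.7)"
```

```text
t 11.9 grasp [0.5187 0.2455 0.1198] F housing [-0.77 -5.12  7.23] op 0.0242
```

>>> {"fn": "jog_arm", "kwargs": {
  "series": [
    [[0,0,0],[-0.0008,0,0],0.022],
    [[0,0,0],[-0.0008,0,0],0.022],
    [[0,0,0],[-0.0008,0,0],0.022]
  ]
}}

```text
t: 12.2
eef_pos: [0.5185, 0.2464, 0.2748]
tcp_rot: [[0.134, 0.001, 0.991], [-0.991, -0.001, 0.134], [0.001, -1.0, 0.001]]
ft_force: [-0.1, -5.9, 7.1]
opening: 0.0243
```

```bash
python3 -c "
from h import *
state(7.7)"
```

```text
t 12.2 grasp [0.5186 0.2462 0.1198] F housing [-0.93 -5.83  7.1 ] op 0.0243
```

>>> {"fn": "jog_arm", "kwargs": {
  "series": [
    [[0,0,0],[-0.0008,0,0],0.022],
    [[0,0,0],[-0.0008,0,0],0.022],
    [[0,0,0],[-0.0008,0,0],0.022]
  ]
}}

```text
t: 12.5
eef_pos: [0.5183, 0.2471, 0.2745]
tcp_rot: [[0.134, 0.001, 0.991], [-0.991, -0.001, 0.134], [0.001, -1.0, 0.0]]
ft_force: [0.8, -6.6, 4.7]
opening: 0.0247
```

```bash
python3 -c "
from h import *
state(7.7);print(sense()['wrist_torque'])
look('wL2',.12)"
```

```text
t 12.5 grasp [0.5184 0.2469 0.1195] F housing [-0.05 -6.64  4.66] op 0.0247
[-1.31537399 -0.19897952  0.00462724]
[448.6 167.6] [ 24 124 539] [0.5758 0.1595 0.12  ]
[423.8 196.3] [ 26  25 467] [0.5594 0.1707 0.12  ]
[257.8 260.4] [  68   70 2947] [0.5174 0.2471 0.12  ]
```

View pics/wL2.png

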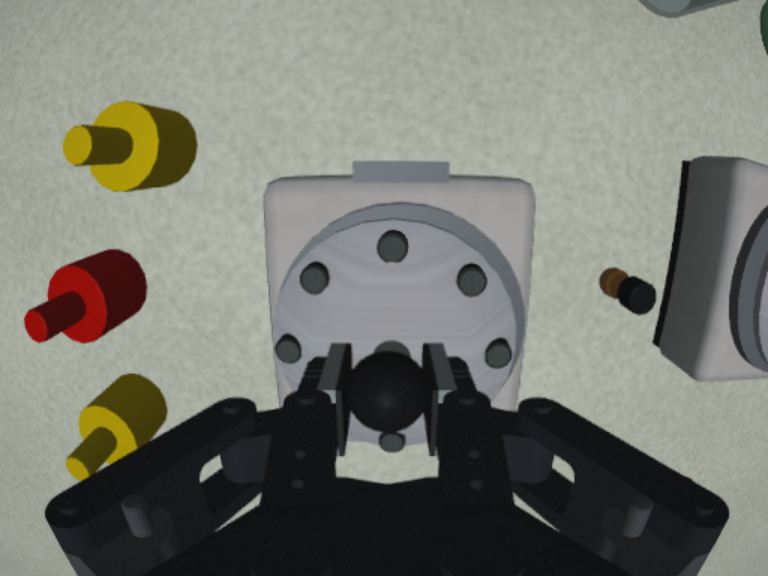

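Here the rotor has visibly tilted, and the nut (388,390) has gone about 5 mm for roughly 5 N. That is far softer than the other two, but the 20 N squeeze adds drag. I'll slacken the fingers so they only cage the nut, to get a clean reading.

>>> {"fn": "jog_arm", "kwargs": {
  "series": [
    [[0,0,0],[0,0,0],0.028],
    [[0,0,0],[0,0,0],0.028],
    [[0,0,0],[-0.0008,0,0],0.028],
    [[0,0,0],[-0.0015,0,0],0.028],
    [[0,0,0],[-0.0015,0,0],0.028],
    [[0,0,0],[-0.0015,0,0],0.028]
  ]
}}

```text
t: 13.15
eef_pos: [0.5179, 0.2491, 0.2742]
tcp_rot: [[0.134, 0.0, 0.991], [-0.991, -0.0, 0.134], [0.0, -1.0, 0.0]]
ft_force: [1.3, -3.9, 2.1]
opening: 0.0279
```

```bash
python3 -c "
from h import *
state(7.7)"
```

```text
t 13.15 grasp [0.5179 0.2491 0.1192] F housing [ 0.72 -4.08  2.1 ] op 0.0279
```

>>> {"fn": "jog_arm", "kwargs": {
  "series": [
    [[0,0,0],[0.0015,0,0],0.028],
    [[0,0,0],[0.003,0,0],0.028],
    [[0,0,0],[0.0045,0,0],0.028],
    [[0,0,0],[0.006,0,0],0.028],
    [[0,0,0],[0.0075,0,0],0.028],
    [[0,0,0],[0.009,0,0],0.028],
    [[0,0,0],[0.0105,0,0],0.028],
    [[0,0,0],[0.0115,0,0],0.028],
    [[0,0,0],[0.0115,0,0],0.028],
    [[0,0,0],[0.0115,0,0],0.028]
  ]
}}

```text
t: 14.15
eef_pos: [0.5194, 0.2378, 0.2742]
tcp_rot: [[0.134, 0.0, 0.991], [-0.991, 0.0, 0.134], [-0.0, -1.0, 0.0]]
ft_force: [0.0, 0.7, 0.7]
opening: 0.0282
```

```bash
python3 -c "
from h import *
state(7.7)"
```

```text
t 14.15 grasp [0.5194 0.2378 0.1192] F housing [0.11 0.65 0.71] op 0.0282
```

>>> {"fn": "jog_arm", "kwargs": {
  "series": [
    [[0,0,0],[0.001,0,0],0.028],
    [[0,0,0],[0.002,0,0],0.028],
    [[0,0,0],[0.003,0,0],0.028],
    [[0,0,0],[0.003,0,0],0.028],
    [[0,0,0],[0.003,0,0],0.028]
  ]
}}

```text
t: 14.65
eef_pos: [0.5198, 0.2348, 0.2742]
tcp_rot: [[0.134, 0.0, 0.991], [-0.991, 0.0, 0.134], [-0.0, -1.0, 0.0]]
ft_force: [-0.4, 0.9, 1.0]
opening: 0.0281
```

```bash
python3 -c "
from h import *
state(7.7)"
```

```text
t 14.65 grasp [0.5198 0.2348 0.1192] F housing [-0.26  0.9   1.04] op 0.0281
```

>>> {"fn": "jog_arm", "kwargs": {
  "series": [
    [[0,0,0],[0.0008,0,0],0.028],
    [[0,0,0],[0.0016,0,0],0.028],
    [[0,0,0],[0.0016,0,0],0.028],
    [[0,0,0],[0.0016,0,0],0.028]
  ]
}}

```text
t: 15.05
eef_pos: [0.52, 0.2333, 0.2742]
tcp_rot: [[0.134, 0.0, 0.991], [-0.991, 0.0, 0.134], [-0.0, -1.0, 0.0]]
ft_force: [0.1, 3.3, 1.8]
opening: 0.0277
```

```bash
python3 -c "
from h import *
state(7.7)"
```

```text
t 15.05 grasp [0.52   0.2334 0.1192] F housing [0.55 3.27 1.77] op 0.0277
```

>>> {"fn": "jog_arm", "kwargs": {
  "series": [
    [[0,0,0],[0.0006,0,0],0.028],
    [[0,0,0],[0.0006,0,0],0.028],
    [[0,0,0],[0.0006,0,0],0.028]
  ]
}}

```text
t: 15.35
eef_pos: [0.5201, 0.2327, 0.2743]
tcp_rot: [[0.134, 0.0, 0.991], [-0.991, 0.0, 0.134], [-0.0, -1.0, 0.0]]
ft_force: [-0.5, 4.1, 1.8]
opening: 0.0281
```

```bash
python3 -c "
from h import *
state(7.7)"
```

```text
t 15.35 grasp [0.5201 0.2328 0.1193] F housing [0.06 4.09 1.81] op 0.0281
```

>>> {"fn": "jog_arm", "kwargs": {
  "series": [
    [[0,0,0],[0.0004,0,0],0.028],
    [[0,0,0],[0.0004,0,0],0.028],
    [[0,0,0],[-0.002,0,0],0.028],
    [[0,0,0],[-0.004,0,0],0.028],
    [[0,0,0],[-0.006,0,0],0.028],
    [[0,0,0],[-0.008,0,0],0.028],
    [[0,0,0],[-0.009,0,0],0.028],
    [[0,0,0],[-0.009,0,0],0.045],
    [[0,0,0],[-0.009,0,0],0.06],
    [[0,0,0],[-0.009,-0.04,0],0.06],
    [[0,0,0],[-0.009,-0.08,0],0.06],
    [[0,0,0],[-0.009,-0.08,0],0.06]
  ]
}}

```text
t: 16.55
eef_pos: [0.5198, 0.2418, 0.3593]
tcp_rot: [[0.134, 0.008, 0.991], [-0.991, 0.003, 0.134], [-0.002, -1.0, 0.008]]
ft_force: [0.2, 0.9, -0.3]
opening: 0.0599
```

```bash
python3 -c "
from h import *
state(7.7)
look('wL3',.12)
plan(.501,.417,.2,7.7)
plan(.501,.417,.2,-20)"
```

```text
t 16.55 grasp [0.521  0.2423 0.2043] F housing [ 0.33  0.84 -0.3 ] op 0.0599
[405.8 157. ] [ 16  98 225] [0.5743 0.134  0.12  ]
[380.6 177.5] [ 20  18 266] [0.555  0.1524 0.12  ]
[502.6 184.6] [ 20  27 431] [0.5696 0.0148 0.12  ]
[259.8 208.7] [ 34  34 898] [0.5184 0.2408 0.12  ]
t 16.6 turn [-0.27 -0.02 -0.06] shift [-0.1762  0.0018  0.0053]
t 16.6 turn [-0.25 27.68 -0.12] shift [-0.1762  0.0018  0.0053]
```

>>> {"fn": "jog_arm", "kwargs": {
  "series": [
    [[0,0,0],[-0.05,0,0.002],0.06],
    [[0,0,0],[-0.1,0,0.005],0.06],
    [[0,0,0],[-0.15,0.01,0.005],0.06],
    [[0,0,0],[-0.17,0.02,0.005],0.06],
    [[0,0,0],[-0.176,0.03,0.005],0.06],
    [[0,0,0],[-0.176,0.03,0.005],0.06],
    [[0,0,0],[-0.176,0.03,0.005],0.06]
  ]
}}

```text
t: 17.3
eef_pos: [0.5006, 0.4156, 0.3237]
tcp_rot: [[0.133, -0.001, 0.991], [-0.991, -0.001, 0.133], [0.001, -1.0, -0.001]]
ft_force: [0.3, -0.7, 0.6]
opening: 0.0598
```

Run:
```python
from h import *
state(7.7)
s=sense();p,d=camera("wrist");cv2.imwrite("pics/wc.png",cv2.resize(p[...,::-1],(768,576)))
```

```text
t 17.3 grasp [0.5005 0.4154 0.1687] F housing [ 0.2  -0.76  0.62] op 0.0598
```

View pics/wc.png

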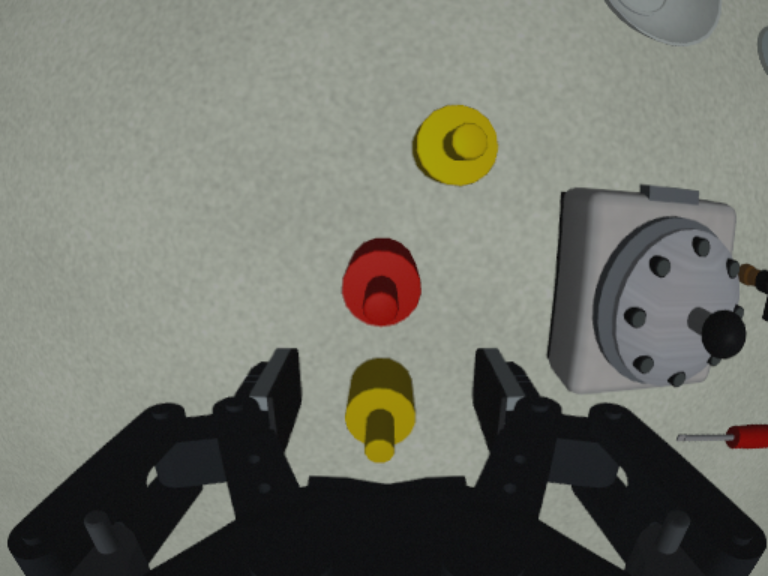

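Wrist view: red stem top at (381,307), between yellow ones at (468,142) and (379,450).

Run:
```python
from h import *
s=sense()
w=wrist_ray(381/1.5,307/1.5,s,.084);print(w.round(4), wrist_ray(381/1.5,289/1.5,s,.048).round(4))
plan(w[0]+.001,w[1],.072,7.7)
```

```text
[0.4997 0.4183 0.084 ] [0.499  0.4187 0.048 ]
t 17.35 turn [ 0.01 -0.09  0.01] shift [-0.0029  0.0973  0.0003]
```

>>> {"fn": "jog_arm", "kwargs": {
  "series": [
    [[0,0,0],[-0.003,0.04,0],0.06],
    [[0,0,0],[-0.003,0.075,0],0.05],
    [[0,0,0],[-0.003,0.09,0],0.04],
    [[0,0,0],[-0.003,0.097,0],0.036],
    [[0,0,0],[-0.003,0.097,0],0.03],
    [[0,0,0],[-0.003,0.097,0],0.024],
    [[0,0,0],[-0.003,0.097,0],0.014],
    [[0,0,0],[-0.003,0.097,0],0.014],
    [[0,0,0],[-0.003,0.097,0],0.014]
  ],
  "newtons": 30
}}

```text
t: 18.25
eef_pos: [0.5003, 0.4198, 0.2287]
tcp_rot: [[0.134, 0.002, 0.991], [-0.991, 0.001, 0.134], [-0.001, -1.0, 0.002]]
ft_force: [-0.2, -2.4, 7.0]
opening: 0.0172
```

>>> {"fn": "jog_arm", "kwargs": {
  "series": [
    [[0,0,0],[0,-0.02,0],0.014],
    [[0,0,0],[0,-0.06,0],0.014],
    [[0,0,0],[0,-0.11,0],0.014],
    [[0,0,0],[0,-0.16,0],0.014],
    [[0,0,0],[0,-0.185,0],0.014],
    [[0,0,0],[0,-0.195,0],0.014],
    [[0,0,0],[0,-0.195,0],0.014]
  ]
}}

```text
t: 18.95
eef_pos: [0.4998, 0.4196, 0.4229]
tcp_rot: [[0.134, 0.001, 0.991], [-0.991, 0.001, 0.134], [-0.001, -1.0, 0.001]]
ft_force: [-0.0, 0.9, -0.8]
opening: 0.0172
```

```bash
python3 -c "
from h import *
state(7.7)
plan(.519,.241,.25,7.7)"
```

```text
t 18.95 grasp [0.5    0.4197 0.2679] F housing [ 0.08  0.88 -0.8 ] op 0.0172
t 18.95 turn [-0.08 -0.02 -0.04] shift [ 0.1796  0.0178 -0.0049]
```

>>> {"fn": "jog_arm", "kwargs": {
  "series": [
    [[0,0,0],[0.04,0,-0.001],0.014],
    [[0,0,0],[0.08,0,-0.002],0.014],
    [[0,0,0],[0.12,0,-0.004],0.014],
    [[0,0,0],[0.155,0,-0.005],0.014],
    [[0,0,0],[0.173,0,-0.005],0.014],
    [[0,0,0],[0.1796,0,-0.005],0.014],
    [[0,0,0],[0.1796,0.018,-0.005],0.014],
    [[0,0,0],[0.1796,0.03,-0.005],0.014],
    [[0,0,0],[0.1796,0.03,-0.005],0.014],
    [[0,0,0],[0.1796,0.03,-0.005],0.014]
  ]
}}

```text
t: 19.95
eef_pos: [0.5189, 0.2415, 0.3917]
tcp_rot: [[0.134, -0.001, 0.991], [-0.991, -0.0, 0.134], [0.0, -1.0, -0.001]]
ft_force: [0.2, -0.4, -0.5]
opening: 0.0168
```

Run:
```python
from h import *
state(7.7)
plan(.519,.241,.168,7.7)
p,_=camera("wrist");q,_=camera("scene")
cv2.imwrite("pics/over.png",np.hstack([cv2.resize(p[150:370,130:390,::-1],(450,400)),cv2.resize(q[140:240,290:378,::-1],(350,400))]))
```

```text
t 19.95 grasp [0.5187 0.2414 0.2367] F housing [ 0.16 -0.42 -0.47] op 0.0168
t 19.95 turn [0.06 0.02 0.01] shift [0.0005 0.0687 0.0001]
```

View pics/over.png

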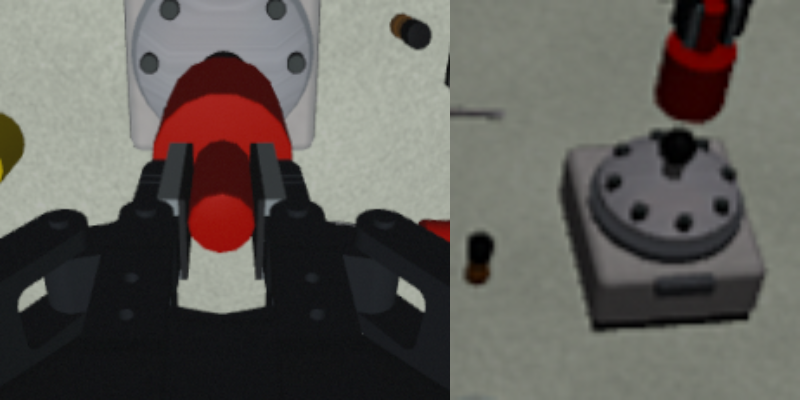

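The cap (left half, 222,130) is held upright, straight above the nut at (222,60). In the scene crop it is also over the nut (678,147). Now lower it, slowing before contact.

>>> {"fn": "jog_arm", "kwargs": {
  "series": [
    [[0,0,0],[0,0.02,0],0.014],
    [[0,0,0],[0,0.035,0],0.014],
    [[0,0,0],[0,0.047,0],0.014],
    [[0,0,0],[0,0.055,0],0.014],
    [[0,0,0],[0,0.06,0],0.014],
    [[0,0,0],[0,0.064,0],0.014],
    [[0,0,0],[0,0.066,0],0.014],
    [[0,0,0],[0,0.066,0],0.014]
  ]
}}

```text
t: 20.85
eef_pos: [0.519, 0.241, 0.3263]
tcp_rot: [[0.134, 0.0, 0.991], [-0.991, 0.0, 0.134], [-0.0, -1.0, 0.0]]
ft_force: [-0.3, -0.6, -1.0]
opening: 0.0171
```

```bash
python3 -c "
from h import *
state(7.7)"
```

```text
t 20.85 grasp [0.519  0.241  0.1713] F housing [-0.43 -0.59 -0.97] op 0.0171
```

>>> {"fn": "jog_arm", "kwargs": {
  "series": [
    [[0,0,0],[0,0.001,0],0.014],
    [[0,0,0],[0,0.002,0],0.014],
    [[0,0,0],[0,0.002,0],0.014],
    [[0,0,0],[0,0.002,0],0.014]
  ]
}}

```text
t: 21.25
eef_pos: [0.519, 0.241, 0.3243]
tcp_rot: [[0.134, 0.0, 0.991], [-0.991, 0.0, 0.134], [-0.0, -1.0, 0.0]]
ft_force: [-0.2, -0.4, -1.1]
opening: 0.0169
```

```bash
python3 -c "
from h import *
state(7.7)"
```

```text
t 21.25 grasp [0.519  0.241  0.1693] F housing [-0.23 -0.4  -1.13] op 0.0169
```

>>> {"fn": "jog_arm", "kwargs": {
  "series": [
    [[0,0,0],[0,0.001,0],0.014],
    [[0,0,0],[0,0.002,0],0.014],
    [[0,0,0],[0,0.002,0],0.014],
    [[0,0,0],[0,0.002,0],0.014]
  ]
}}

```text
t: 21.65
eef_pos: [0.519, 0.241, 0.3226]
tcp_rot: [[0.134, 0.001, 0.991], [-0.991, 0.0, 0.134], [-0.0, -1.0, 0.001]]
ft_force: [-0.9, 0.7, 4.3]
opening: 0.0166
```

```bash
python3 -c "
from h import *
state(7.7)"
```

```text
t 21.65 grasp [0.5191 0.2411 0.1676] F housing [-0.82  0.79  4.26] op 0.0166
```

The cap touched down at grasp z = 0.1676, just as predicted from the pick-up (0.1677), so it is seated. Next, lift 2 mm to clear the tilting rotor top, hold the stem firmly and tip to the left.

>>> {"fn": "jog_arm", "kwargs": {
  "series": [
    [[0,0,0],[0,-0.001,0],0.014],
    [[0,0,0],[0,-0.0025,0],0.014],
    [[0,0,0],[-0.001,-0.0025,0],0.014],
    [[0,0,0],[-0.002,-0.0025,0],0.014],
    [[0,0,0],[-0.003,-0.0025,0],0.014],
    [[0,0,0],[-0.004,-0.0025,0],0.014],
    [[0,0,0],[-0.005,-0.0025,0],0.014],
    [[0,0,0],[-0.006,-0.0025,0],0.014],
    [[0,0,0],[-0.007,-0.0025,0],0.014],
    [[0,0,0],[-0.008,-0.0025,0],0.014],
    [[0,0,0],[-0.009,-0.0025,0],0.014],
    [[0,0,0],[-0.009,-0.0025,0],0.014]
  ],
  "newtons": 50
}}

```text
t: 22.85
eef_pos: [0.5178, 0.25, 0.3247]
tcp_rot: [[0.134, 0.0, 0.991], [-0.991, 0.0, 0.134], [0.0, -1.0, 0.0]]
ft_force: [-0.1, -0.7, -0.0]
opening: 0.0167
```

```bash
python3 -c "
from h import *
state(7.7)"
```

```text
t 22.85 grasp [0.5178 0.25   0.1697] F housing [-0.22 -0.65 -0.01] op 0.0167
```

>>> {"fn": "jog_arm", "kwargs": {
  "series": [
    [[0,0,0],[-0.001,0,0],0.014],
    [[0,0,0],[-0.002,0,0],0.014],
    [[0,0,0],[-0.003,0,0],0.014],
    [[0,0,0],[-0.003,0,0],0.014],
    [[0,0,0],[-0.003,0,0],0.014]
  ]
}}

```text
t: 23.35
eef_pos: [0.5174, 0.2528, 0.3247]
tcp_rot: [[0.134, 0.0, 0.991], [-0.991, -0.0, 0.134], [0.0, -1.0, 0.0]]
ft_force: [0.8, -1.9, 0.2]
opening: 0.0167
```

```bash
python3 -c "
from h import *
state(7.7)"
```

```text
t 23.35 grasp [0.5174 0.2528 0.1697] F housing [ 0.49 -2.    0.16] op 0.0167
```

>>> {"fn": "jog_arm", "kwargs": {
  "series": [
    [[0,0,0],[-0.0007,0,0],0.014],
    [[0,0,0],[-0.0013,0,0],0.014],
    [[0,0,0],[-0.0013,0,0],0.014],
    [[0,0,0],[-0.0013,0,0],0.014]
  ]
}}

```text
t: 23.75
eef_pos: [0.5172, 0.254, 0.3247]
tcp_rot: [[0.134, 0.0, 0.991], [-0.991, -0.0, 0.134], [0.0, -1.0, -0.0]]
ft_force: [1.1, -3.6, -0.3]
opening: 0.0169
```

```bash
python3 -c "
from h import *
state(7.7)"
```

```text
t 23.75 grasp [0.5172 0.254  0.1697] F housing [ 0.62 -3.72 -0.27] op 0.0169
```

>>> {"fn": "jog_arm", "kwargs": {
  "series": [
    [[0,0,0],[-0.0006,0,0],0.014],
    [[0,0,0],[-0.0006,0,0],0.014],
    [[0,0,0],[-0.0006,0,0],0.014]
  ]
}}

```text
t: 24.05
eef_pos: [0.5171, 0.2546, 0.3247]
tcp_rot: [[0.134, -0.0, 0.991], [-0.991, -0.0, 0.134], [0.0, -1.0, -0.0]]
ft_force: [1.1, -3.8, 0.4]
opening: 0.0165
```

```bash
python3 -c "
from h import *
state(7.7);plan(.519,.241,.1702,7.7);plan(.519,.2353,.1702,7.7)"
```

```text
t 24.05 grasp [0.5171 0.2546 0.1697] F housing [ 0.57 -3.93  0.39] op 0.0165
t 24.05 turn [ 0.   -0.02  0.02] shift [ 0.0137 -0.0005  0.    ]
t 24.05 turn [ 0.   -0.02  0.02] shift [ 0.0194 -0.0005 -0.0007]
```

>>> {"fn": "jog_arm", "kwargs": {
  "series": [
    [[0,0,0],[-0.0006,0,0],0.014],
    [[0,0,0],[-0.0006,0,0],0.014],
    [[0,0,0],[-0.0006,0,0],0.014]
  ]
}}

```text
t: 24.35
eef_pos: [0.5171, 0.2551, 0.3247]
tcp_rot: [[0.134, -0.0, 0.991], [-0.991, -0.001, 0.134], [0.001, -1.0, -0.0]]
ft_force: [0.6, -5.9, 0.1]
opening: 0.0163
```

>>> {"fn": "jog_arm", "kwargs": {
  "series": [
    [[0,0,0],[0.002,-0.0005,0],0.014],
    [[0,0,0],[0.005,-0.0005,0],0.014],
    [[0,0,0],[0.008,-0.0005,0],0.014],
    [[0,0,0],[0.011,-0.0005,0],0.014],
    [[0,0,0],[0.014,-0.0005,0],0.014],
    [[0,0,0],[0.017,-0.0005,0],0.014],
    [[0,0,0],[0.019,-0.0005,0],0.014],
    [[0,0,0],[0.02,-0.0005,0],0.014],
    [[0,0,0],[0.018,-0.0005,0],0.014],
    [[0,0,0],[0.016,-0.0005,0],0.014],
    [[0,0,0],[0.0143,-0.0005,0],0.014],
    [[0,0,0],[0.0143,-0.0005,0],0.014]
  ]
}}

```text
t: 25.55
eef_pos: [0.5189, 0.2415, 0.3252]
tcp_rot: [[0.134, -0.0, 0.991], [-0.991, 0.0, 0.134], [-0.0, -1.0, -0.0]]
ft_force: [0.1, 0.2, -1.5]
opening: 0.0165
```

```bash
python3 -c "
from h import *
state(7.7);plan(.519,.241,.1674,7.7)"
```

```text
t 25.55 grasp [0.5189 0.2415 0.1702] F housing [ 0.11  0.22 -1.46] op 0.0165
t 25.55 turn [ 0.  0. -0.] shift [0.0005 0.0028 0.0001]
```

Confirmed loose: free to about 11 mm (6 mm cap clearance plus 5 mm play), then it pushed back with 5.9 N. Now lower it until it seats.

>>> {"fn": "jog_arm", "kwargs": {
  "series": [
    [[0,0,0],[0.0003,0.0015,0],0.014],
    [[0,0,0],[0.0003,0.0028,0],0.014],
    [[0,0,0],[0.0003,0.003,0],0.014],
    [[0,0,0],[0.0003,0.003,0],0.014]
  ]
}}

```text
t: 25.95
eef_pos: [0.5191, 0.2409, 0.3226]
tcp_rot: [[0.134, 0.001, 0.991], [-0.991, 0.0, 0.134], [-0.0, -1.0, 0.001]]
ft_force: [-1.1, 0.5, 5.1]
opening: 0.0167
```

Run:
```python
from h import *
state(7.7)
q,_=camera("scene")
cv2.imwrite("pics/seat.png",cv2.resize(q[120:240,280:420,::-1],(700,600),interpolation=2))
```

```text
t 25.95 grasp [0.5192 0.241  0.1676] F housing [-1.03  0.62  5.1 ] op 0.0167
```

View pics/seat.png

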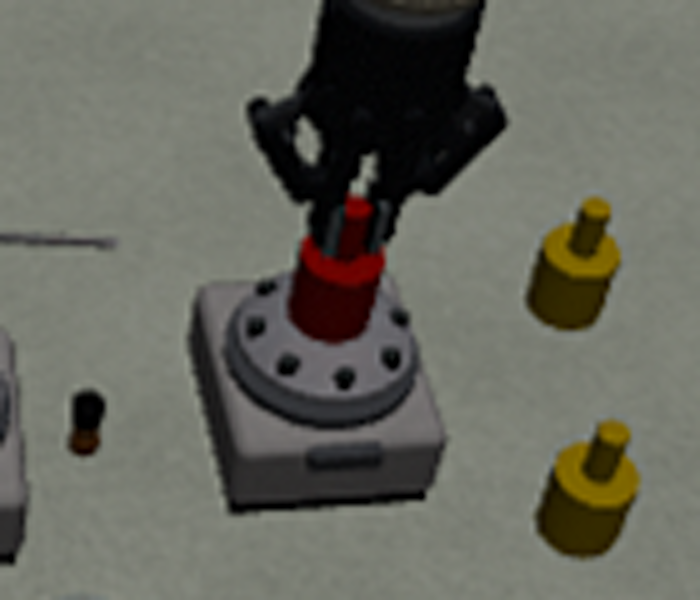

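The cap (335,290) is upright over the nut with its rim on the rotor, at the same height as the first seating. I'll let go and rise.

>>> {"fn": "jog_arm", "kwargs": {
  "series": [
    [[0,0,0],[0,0,0],0.02],
    [[0,0,0],[0,0,0],0.03],
    [[0,0,0],[0,0,0],0.05],
    [[0,0,0],[0,0,0],0.06],
    [[0,0,0],[0,0,0],0.06],
    [[0,0,0],[0,-0.03,0],0.06],
    [[0,0,0],[0,-0.07,0],0.06],
    [[0,0,0],[0,-0.1,0],0.06],
    [[0,0,0],[0,-0.1,0],0.06],
    [[0,0,0],[0,-0.1,0],0.06]
  ],
  "newtons": 20
}}

```text
t: 27.0
eef_pos: [0.5188, 0.2408, 0.4222]
tcp_rot: [[0.134, 0.001, 0.991], [-0.991, 0.0, 0.134], [-0.0, -1.0, 0.001]]
ft_force: [-0.0, 0.5, -0.5]
opening: 0.06
```

Run:
```python
from h import *
state(7.7);s=sense()
p,_=camera("wrist");q,d=camera("scene");P=cloud("scene",d)
m=(q[...,0].astype(int)>60)&(q[...,1]<40)&(P[...,2]>.09);T=P[m]
print(len(T),"zmax",T[:,2].max());st=T[T[:,2]>.15];print("stem",st.mean(0));sh=T[abs(T[:,2]-.142)<.005];print("shoulder",sh.mean(0),len(sh))
cv2.imwrite("pics/end.png",np.hstack([cv2.resize(p[100:370,100:420,::-1],(430,400)),cv2.resize(q[120:240,280:391,::-1],(370,400))]))
```

```text
t 27.0 grasp [0.5189 0.2408 0.2672] F housing [ 0.03  0.51 -0.47] op 0.06
133 zmax 0.9798260696262294
stem [0.58732386 0.22306055 0.24043923]
shoulder [0.5256979  0.24014663 0.14284636] 104
```

View pics/end.png

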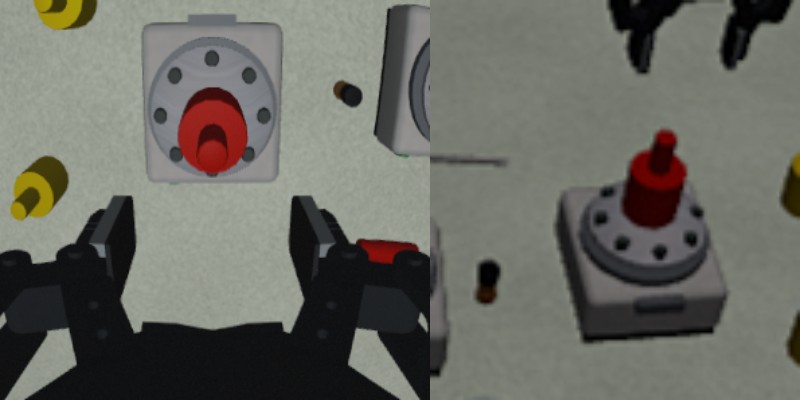

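The cap stands upright on the left rotor (212,130 in the wrist half), its shoulder measures 0.143 m against 0.142 m expected, and the gripper is clear.

```bash
python3 -c "
from workcell import order
print(order.sign_off())"
```

```text
the job is handed in; nothing more can be done
None
```

The left centrifuge, the one nearest the cap, has the worn bearing. The red cap is now over its nut, upright and released, and the job was handed in at about 27 s.

- **Right and middle nuts:** both were sound. They pushed back at once, roughly 3 N per mm, reaching about 4.5–4.7 N to each side.
- **Left nut:** it had about 5 mm of free travel each way before pushing back at about 4 N. The first push to the left was blurred by finger drag (6.6 N with the fingers closed), so I loosened the fingers and took a clean reading. I then rocked it to the right with the fingers loose.
- **Cap check:** with the cap on, I tipped it once to the left, with the cap lifted 2–2.5 mm so its rim would clear the tilting rotor. It moved freely for about 11 mm (6 mm of cap clearance plus 5 mm of play), then reached 5.9 N. I lowered it again to the same height as the first seating.
- **Last checks:** the cap looked upright in both cameras. Its shoulder measured 0.143 m against an expected 0.142 m, and the gripper was clear. My stem-height reading failed because of bad depth pixels, so I ignored it. I did not measure the other items at the end, but I moved none of them on purpose and nothing looked disturbed in the last pictures.

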